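# Seal the blue vial on the lever press

### The arm

A 6-joint arm with a two-finger parallel gripper is mounted at the origin on the work surface. World frame = base frame: x ahead of the robot, y to its left, z up, the work surface at z = 0. Lengths are in mm, angles in rad, forces in N, time in s.
With the tool pointing down it reaches from about 400 to 925 mm from the base axis. Payload 12.5 kg.
Tool frame: the origin (TCP) lies where the fingers leave the gripper's body, on its centre line; the fingertips stand 78 mm ahead of it and the grasp point (between the pads) lies 59 mm ahead of it (env.tip_extent is the distance from the TCP to the fingertips, in mm); z points along the fingers, y is the direction in which the jaws open and shut (so a half turn about z gives the same grasp; the last joint's range is limited). The gripper opens to 95 mm and grips with 3 to 60 N. Pads are 20 mm wide; open, the fingers measure 119 mm over their backs; the gripper's body (75 mm by 180 mm) begins 59 mm behind the grasp point.
Start: joints at [-1.249, 0.491, 1.559, -0, 1.092, -0.106], TCP at [259.316, -568.677, 292.261] pointing down, gripper open.
Joint ranges: [-3.1, 3.1], [-0.84, 2.19], [0.05, 2.79], [-1.13, 4.28], [0.06, 2.93], [-2.69, 2.69]. Speed limits (rad/s): [2.22, 2.22, 2.79, 3.14, 3.14, 3.14].

### API

Orientations are given as [roll, pitch, yaw] about the fixed x, y, z axes, in that order (R = Rz(yaw) Ry(pitch) Rx(roll)).
In Python, from cell import env gives the robot as it stands. The module is installed in compiled form; this text tells all that it offers.
- The arm moves only by the tool play_rows, never from a script. Its argument "targets" is a list of rows, each an object with "linear": the shift along the tool's x, y, z in mm, a list of three; "turn": the turn about the tool's z in rad. A call has 1 to 20 rows; each row is the pose to reach, as a shift and turn from the pose commanded when the call began, along the tool's axes at that moment; what a row does not reach only later rows make up. A row lasts 1/8 s, in which the tool goes at most 62.5 mm and 10.7 degrees, less where a joint would pass 70% of its speed; a pose out of reach is approached as far as the arm can. A call with a gripper value outside its range is refused whole. "hand" is the finger opening in mm, from 0 to 95.1, set as the call begins (left out, the last holds). The fingers move at their own pace and stop on an object; the grip force is fixed at half the most. Time passes only in rows, so rows that repeat a pose let the fingers close. It gives the time, the measured TCP pose, the force and the opening at its end, in the units of the state.
- env.state(): the state, without advancing time (a new reading comes with each control period).
- env.read_camera(name): name is "side" or "top"; returns (picture, depth): 384x512x3 uint8, red, green, blue; 384x512 float32, mm along the optical axis (not along the pixel's ray), 0 where there is no reading.
- env.camera_params(name): a dict with "fx", "fy", "cx", "cy" (pixels), "k1" (the pictures are not rectified: a ray, as slopes to the right and down, at radius r is drawn at 1 + k1 r^2 times it, then the intrinsics apply), "R" (3x3) and "t" (3): a world point X has camera coordinates R X + t. Camera axes: x right, y down, z forward; pixel columns grow to the right and rows downward; lengths in mm; the calibration is good to about 2 mm. A picture is of the moment at which its call begins. camera_params takes no time and is no camera call.
- env.job_done(): hands the job in, once; it reports no verdict.
The state is a dict: "t": time; "joints": joint angles; "qvel": joint speeds; "tau": joint torques, N m; "eef_pos": TCP position; "tcp_rot": TCP orientation; "ft_force": force on the tool from outside, world axes, zero at the start; "moment": the same for the moment, N m; "opening": opening from 0.0 (shut) to 1.0 (fully open).
Only numpy, scipy, OpenCV 4.12 (cv2) and the standard library are available. Lean on these libraries where they do the work, as an engineer would, in place of code of your own. Each camera call takes 0.05 s, during which the arm holds its last target.

### The job

The vial in the press with the blue handle is ready to be sealed. Pull that press's blue handle bar all the way down to its stop, hold it there for a good second, then ease it back up slowly, taking three seconds or more and never letting it spring back, until it is fully home, and let go. Leave the lever of the press with the orange handle alone.

Things in the scene. Friction and masses are not known exactly. Their poses are not given: they have to be found in the camera images.
- blue_lever (a joint): Lever of the press with the blue bar: 0 rad home (up), 1.05 rad down at its stop. Sprung towards home: at the bar about 3 N holds it just off home, about 14 N at the stop; let go when pulled, it flies home. A yoke of two steel side arms, 8 mm thick, 18 mm deep, centre planes 140 mm apart, with the bar between their front ends.
- blue_bar (a point): Centre of the blue handle bar: round, 18 mm diameter, 130 mm clear between the side arms, level along the press's y axis; gripped across its diameter from above it turns within the grip. It moves on a 180 mm circle about blue_hinge: at lever value q, in blue_hinge's axes, x = -180 cos(0.61 - q) mm, z = 180 sin(0.61 - q) mm (home 103 mm above it, fully down 77 mm below).
- blue_hinge (a point): Fixed point on the hinge axis midway between the side arms, 170 mm above the table. Axes of the press: z up, y along the hinge, -x the front, where the bar is. The press is fixed: base 170 x 150 x 20 mm, two white posts and crosshead up to 216 mm, 114 mm wide, within 30 mm of the hinge in x; nothing ahead of them above the base. A blue-capped vial stands under its ram.
- orange_lever (a joint): Lever of the other press, of the same build with an orange handle bar and an orange-capped vial: 0 rad at home. To be left alone.

How it is judged (in metres and radians):
On the way:
1. the blue lever is pulled down to within 0.12 rad of its stop (0.93 rad or more) and held there for 0.6 s (value of joint blue_lever above 0.93 rad), for 0.6 s.
At the end, for the whole second after the job is handed in: The blue lever is back home (within 0.06 rad) and at rest, released, and the orange lever is at home (within 0.06 rad) (value of joint each of blue_lever, orange_lever below 0.06 rad and velocity of joint blue_lever between -0.1 and 0.1 rad/s); the robot touches nothing.
It fails at once if the blue lever springs back: it returns faster than 1.5 rad/s (velocity of joint blue_lever below -1.5 rad/s).
It fails at once if the orange lever is pulled more than 0.2 rad (value of joint orange_lever above 0.2 rad).
It also fails if it takes over 45 s, if anything falls off the work surface, if the arm or the gripper's body presses on something with over 40 N, if the wrist force passes 120 N, or if a joint passes its speed limit or range.

## Working session

There is one attempt and no reset: what is moved stays moved. The work goes in short steps, Python scripts to look and compute and a tool call to move; the robot and the scene stay as the last step left them, time stands still between calls to the robot, and variables do not carry over. Pictures are saved under pics/ and viewed, and the job is handed in when it is done.

Besides the shell and the picture viewer there is one more tool, called after "Emit:" as name(argument=value, ...) on one line, values as JSON. play_rows: Moves the arm, as the interface text tells. Its arguments: {"type":"object","properties":{"targets":{"type":"array","items":{"type":"object","properties":{"linear":{"type":"array","items":{"type":"number"}},"turn":{"type":"number"}}}},"hand":{"type":"number"}},"required":["targets"]}

```bash
mkdir -p pics
python3 - <<'E'
from cell import env
import cv2,numpy as np
s=env.state();print({k:np.round(v,3).tolist() for k,v in s.items()})
for n in("side","top"):
    p,d=env.read_camera(n);cv2.imwrite(f"pics/{n}0.png",p[...,::-1]);np.savez(f"{n}0.npz",p=p,d=d)
    print(n,env.camera_params(n))
E
```

```text
{'t': 0.0, 'joints': [-1.249, 0.492, 1.559, 0.0, 1.092, -0.106], 'qvel': [0.001, 0.002, 0.0, -0.001, -0.0, 0.0], 'tau': [0.003, -61.264, -25.819, 0.069, 0.048, -0.0], 'eef_pos': [259.252, -568.515, 291.653], 'tcp_rot': [-3.14, -0.0, 0.428], 'ft_force': [-0.304, 0.349, 0.423], 'moment': [0.072, 0.035, 0.028], 'opening': 1.001}
side {'fx': 452.8417493077657, 'fy': 452.8417493077657, 'cx': 252.82008482894554, 'cy': 193.11800792508365, 'k1': -0.004718040886756663, 'R': array([[-9.48370449e-01, -3.17164141e-01, -6.30880657e-04],
       [-1.70040613e-01,  5.10125145e-01, -8.43124265e-01],
       [ 2.67730612e-01, -7.99486863e-01, -5.37718398e-01]]), 't': array([593.73523219, 329.14197203, 896.17890026])}
top {'fx': 464.5340055444358, 'fy': 464.5340055444358, 'cx': 246.530846888692, 'cy': 200.39762435154623, 'k1': 0.066913457676589, 'R': array([[-0.00407459, -0.99991421,  0.01244898],
       [-0.99901099,  0.00351907, -0.04432435],
       [ 0.04427674, -0.01261727, -0.99893963]]), 't': array([ -27.62722888,  616.40208106, 1263.28016795])}
```

View pics/side0.png

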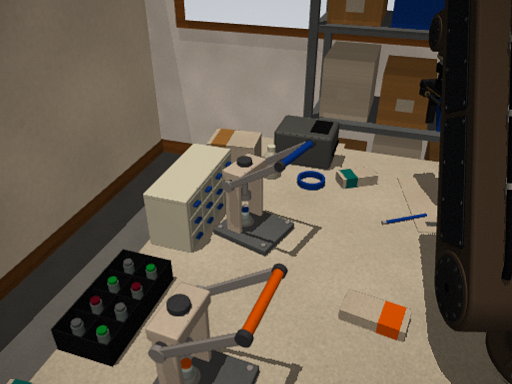

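View pics/top0.png

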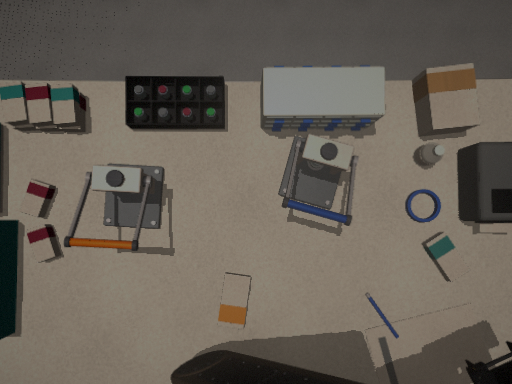

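The blue bar is in the top view at about (285,204)–(349,219), and in the side view near (295,154). The orange press is at (100,243) in the top view. Next I'll measure the blue bar.

```bash
cat > h.py <<'E'
import numpy as np,cv2
from cell import env
def ray(n,uv):
    c=env.camera_params(n);K=np.array([[c['fx'],0,c['cx']],[0,c['fy'],c['cy']],[0,0,1.]])
    x=cv2.undistortPoints(np.array(uv,float).reshape(-1,1,2),K,np.array([c['k1'],0,0,0.])).reshape(-1,2)
    d=np.c_[x,np.ones(len(x))]
    return -c['R'].T@c['t'], d@c['R'], c
def onplane(n,uv,z):
    o,d,c=ray(n,uv); return o+d*((z-o[2])/d[:,2])[:,None]
def atdepth(n,uv,dep):
    o,d,c=ray(n,uv); return o+d*np.array(dep)[:,None]
def bluemask(p,roi):
    h=cv2.cvtColor(p,cv2.COLOR_RGB2HSV);m=cv2.inRange(h,(108,150,50),(125,255,255))
    r=np.zeros_like(m);x0,y0,x1,y1=roi;r[y0:y1,x0:x1]=255;m&=r
    n,l,s,_=cv2.connectedComponentsWithStats(m);i=1+np.argmax(s[1:,4]);return (l==i)
def bar(n,p,d,roi):
    m=bluemask(p,roi);v,u=np.nonzero(m)
    (cx,cy),(w,h),a=cv2.minAreaRect(np.c_[u,v].astype(np.float32))
    box=cv2.boxPoints(((cx,cy),(w,h),a))
    e=[(box[i]+box[(i+1)%4])/2 for i in range(4)]
    L=[np.linalg.norm(e[i]-e[(i+2)%4]) for i in (0,1)];k=int(np.argmax(L))
    P=atdepth(n,np.c_[u,v],d[v,u]) 
    P=P[d[v,u]>0]
    return (cx,cy),e[k],e[k+2],len(u),P
E
python3 - <<'E'
from h import *
np.set_printoptions(precision=1,suppress=True)
for n,roi in(("top",(275,190,360,230)),("side",(270,135,320,172))):
    z=np.load(n+"0.npz");c,a,b,N,P=bar(n,z['p'],z['d'],roi)
    print(n,c,a,b,N);print(onplane(n,[c,a,b],273)); print("depth med",np.median(P,0),P.min(0),P.max(0), 'z95',np.percentile(P[:,2],95))
    if n=="side":
        print("midplane top? ")
# triangulate centre
t=np.load("top0.npz");s=np.load("side0.npz")
ct=bar("top",t['p'],t['d'],(275,190,360,230))[0];cs=bar("side",s['p'],s['d'],(270,135,320,172))[0]
o1,d1,_=ray("top",[ct]);o2,d2,_=ray("side",[cs]);d1=d1[0];d2=d2[0]
A=np.c_[d1,-d2];k=np.linalg.lstsq(A,o2-o1,rcond=None)[0];print("tri",o1+d1*k[0],o2+d2*k[1])
# crosshead pieces: depth around the crosshead, z~216
v,u=np.mgrid[125:180,290:365];v=v.ravel();u=u.ravel();P=atdepth("top",np.c_[u,v],t['d'][v,u])
w=(P[:,2]>205)&(P[:,2]<222);hs=t['p'][v,u].astype(int);w&=(hs.min(1)>110)
r=cv2.minAreaRect(P[w][:,:2].astype(np.float32));print("crosshead",r,w.sum())
E
```

```text
top (323.39654541015625, 212.2586212158203) [319.7 210.8] [327.1 213.7] 13
[[ 578.2 -194.8  273. ]
 [ 581.5 -186.8  273. ]
 [ 575.  -202.9  273. ]]
depth med [ 578.6 -193.4  281.6] [ 574.3 -200.9  278.6] [ 580.8 -185.9  284.6] z95 283.81611830117134
side (297.364013671875, 152.34146118164062) [311.6 141.8] [283.1 162.9] 244
[[ 579.1 -187.   273. ]
 [ 559.5 -252.1  273. ]
 [ 597.1 -127.3  273. ]]
depth med [ 577.4 -178.5  277.6] [ 555.3 -609.3   11.5] [ 726.7 -118.3  281.6] z95 280.693728151104
midplane top? 
tri [ 578.3 -195.6  268.9] [ 580.8 -195.   268.8]
crosshead ((722.299072265625, -220.14544677734375), (106.0013198852539, 49.43119812011719), 76.31294250488281) 35
```

```bash
sed -i 's/(108,150,50),(125,255,255)/(105,110,30),(130,255,255)/' h.py
python3 - <<'E'
from h import *
np.set_printoptions(precision=1,suppress=True)
t=np.load("top0.npz");s=np.load("side0.npz")
for n,roi,z in(("top",(275,190,360,230),t),("side",(270,135,320,172),s)):
    c,a,b,N,P=bar(n,z['p'],z['d'],roi)
    print(n,c,a,b,N);Q=onplane(n,[c,a,b],273);print(Q,'len',np.linalg.norm(Q[1]-Q[2]));dd=Q[2]-Q[1];print("ang",np.arctan2(dd[1],dd[0])%np.pi)
    print("z med",np.median(P,0))
v,u=np.mgrid[125:180,270:365];v=v.ravel();u=u.ravel();P=atdepth("top",np.c_[u,v],t['d'][v,u])
w=(P[:,2]>205)&(P[:,2]<225)&(P[:,0]>640);print(w.sum())
hs=t['p'][v,u].astype(int);ww=w&(hs.max(1)>120)
r=cv2.minAreaRect(P[ww][:,:2].astype(np.float32));print("crosshead",r,ww.sum())
print(t['p'][155,305:355:3].tolist())
E
```

```text
top (316.7926330566406, 210.71629333496094) [287.9 202.4] [345.7 219.1] 405
[[ 581.7 -180.4  273. ]
 [ 600.2 -117.3  273. ]
 [ 563.2 -243.3  273. ]] len 131.2689575012493
ang 1.2847913481127111
z med [ 580.9 -179.7  280.6]
side (297.22003173828125, 152.45999145507812) [311.7 141.6] [282.7 163.3] 267
[[ 579.3 -186.3  273. ]
 [ 559.5 -253.2  273. ]
 [ 597.4 -125.1  273. ]] len 133.62379202065623
ang 1.283364821318365
z med [ 577.8 -180.7  277.3]
337
crosshead ((722.0639038085938, -220.1197509765625), (106.55451202392578, 50.34797668457031), 77.43617248535156) 37
[[136, 137, 130], [136, 138, 128], [137, 139, 129], [136, 138, 129], [138, 138, 128], [137, 139, 128], [57, 54, 54], [62, 59, 60], [62, 61, 60], [60, 57, 58], [59, 57, 56], [135, 132, 119], [137, 136, 123], [137, 133, 120], [137, 133, 120], [137, 133, 119], [100, 92, 82]]
```

The crosshead centre (722,-220) and the bar centre (581,-180.5) agree with the lever being home and a bar direction of 1.285 rad. I'll move above the bar with the jaws across it.

Emit:
play_rows(hand=70, targets=[{"linear": [0,0,-40],"turn": 0},{"linear": [30,-15,-90],"turn": -0.08},{"linear": [70,-34,-128],"turn": -0.16},{"linear": [115,-56,-128],"turn": -0.24},{"linear": [160,-78,-128],"turn": -0.32},{"linear": [205,-99,-128],"turn": -0.4},{"linear": [250,-121,-128],"turn": -0.48},{"linear": [295,-143,-128],"turn": -0.56},{"linear": [340,-165,-128],"turn": -0.64},{"linear": [385,-187,-128],"turn": -0.72},{"linear": [425,-206,-128],"turn": -0.8},{"linear": [454,-220,-128],"turn": -0.857},{"linear": [454,-220,-128],"turn": -0.857},{"linear": [454,-220,-128],"turn": -0.857},{"linear": [454,-220,-128],"turn": -0.857}])

```text
t: 1.98
eef_pos: [580.6, -181.0, 420.3]
tcp_rot: [-3.142, 0.0, 1.283]
ft_force: [-0.1, 0.3, 0.4]
opening: 0.735
```

Run:
```python
from h import *
s=env.state();print({k:np.round(v,3).tolist() for k,v in s.items()})
p,d=env.read_camera("side");cv2.imwrite("pics/side1.png",p[...,::-1])
```

```text
{'t': 1.975, 'joints': [-0.411, 0.37, 1.415, -0.0, 1.357, -0.123], 'qvel': [-0.001, 0.0, -0.002, 0.0, -0.001, -0.001], 'tau': [0.456, -56.342, -29.376, 0.085, 0.045, 0.001], 'eef_pos': [580.579, -181.008, 420.268], 'tcp_rot': [-3.142, 0.0, 1.283], 'ft_force': [-0.073, 0.273, 0.407], 'moment': [-0.051, -0.103, 0.038], 'opening': 0.735}
```

View pics/side1.png

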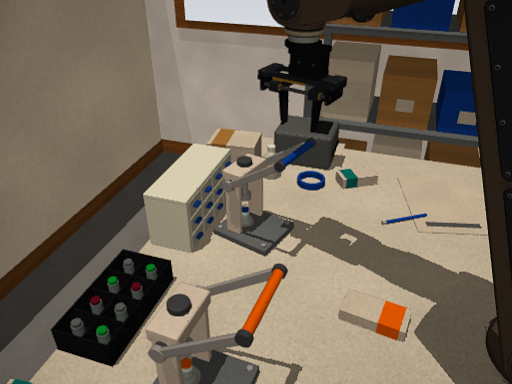

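The gripper is above the blue bar (gripper around (303,95), bar around (295,154)) and the jaws straddle it. I'll descend, then close.

Emit:
play_rows(targets=[{"linear": [0,0,20],"turn": 0},{"linear": [0,0,40],"turn": 0},{"linear": [0,0,60],"turn": 0},{"linear": [0,0,75],"turn": 0},{"linear": [0,0,85],"turn": 0},{"linear": [0,0,89],"turn": 0},{"linear": [0,0,89],"turn": 0},{"linear": [0,0,89],"turn": 0}])

```text
t: 3.02
eef_pos: [581.3, -180.2, 331.8]
tcp_rot: [3.141, 0.0, 1.285]
ft_force: [-0.1, -0.3, -0.5]
opening: 0.737
```

Emit:
play_rows(hand=0, targets=[{"linear": [0,0,0],"turn": 0},{"linear": [0,0,0],"turn": 0},{"linear": [0,0,0],"turn": 0},{"linear": [0,0,0],"turn": 0},{"linear": [0,0,0],"turn": 0},{"linear": [0,0,0],"turn": 0},{"linear": [0,0,0],"turn": 0},{"linear": [0,0,0],"turn": 0}])

```text
t: 4.03
eef_pos: [582.4, -180.6, 331.2]
tcp_rot: [3.138, 0.0, 1.285]
ft_force: [10.0, -2.5, -4.1]
opening: 0.18
```

Run:
```python
from h import *
s=env.state();print({k:np.round(v,3).tolist() for k,v in s.items()})
p,d=env.read_camera("side");cv2.imwrite("pics/side2.png",cv2.resize(p[60:260,180:400,::-1],None,fx=3,fy=3))
q0=0
for a,b in((0,1.05),):
  for k in range(1,21):
    q=a+(b-a)*k/20;print(k,round(q,3),np.round([-180*np.cos(.61-q)+180*np.cos(.61),-180*np.sin(.61-q)+180*np.sin(.61)],1))
```

```text
{'t': 4.025, 'joints': [-0.409, 0.433, 1.55, 0.0, 1.155, -0.123], 'qvel': [0.0, 0.001, -0.002, -0.001, 0.001, -0.001], 'tau': [-0.422, -62.014, -23.986, -0.305, 2.479, 0.037], 'eef_pos': [582.429, -180.567, 331.181], 'tcp_rot': [3.138, 0.0, 1.285], 'ft_force': [9.962, -2.483, -4.101], 'moment': [-0.44, -1.669, 0.048], 'opening': 0.18}
1 0.053 [-5.2  7.9]
2 0.105 [-10.  16.]
3 0.158 [-14.3  24.4]
4 0.21 [-18.3  33. ]
5 0.263 [-21.7  41.8]
6 0.315 [-24.7  50.8]
7 0.368 [-27.2  59.9]
8 0.42 [-29.2  69.1]
9 0.473 [-30.8  78.4]
10 0.525 [-31.8  87.8]
11 0.578 [-32.4  97.3]
12 0.63 [-32.4 106.7]
13 0.682 [-32.  116.2]
14 0.735 [-31.1 125.6]
15 0.787 [-29.6 134.9]
16 0.84 [-27.7 144.2]
17 0.893 [-25.3 153.3]
18 0.945 [-22.5 162.3]
19 0.997 [-19.1 171.1]
20 1.05 [-15.3 179.8]
```

View pics/side2.png

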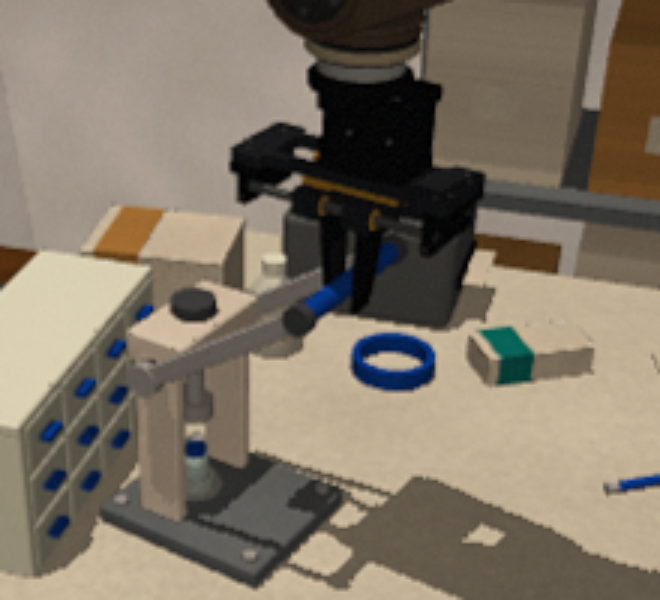

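The fingers are closed on the blue bar (opening about 17 mm) at about (350,270) in the crop. I'll pull half-way along the arc and check.

Emit:
play_rows(targets=[{"linear": [0,-1,4],"turn": 0},{"linear": [0,-4,8],"turn": 0},{"linear": [0,-9,16],"turn": 0},{"linear": [0,-13,24.4],"turn": 0},{"linear": [0,-17,33],"turn": 0},{"linear": [0,-20.5,41.8],"turn": 0},{"linear": [0,-23.5,50.8],"turn": 0},{"linear": [0,-26,60],"turn": 0},{"linear": [0,-28,69],"turn": 0},{"linear": [0,-29.5,78.4],"turn": 0},{"linear": [0,-30.5,87.8],"turn": 0},{"linear": [0,-30.5,87.8],"turn": 0}])

```text
t: 5.58
eef_pos: [552.5, -171.7, 244.1]
tcp_rot: [3.139, 0.0, 1.285]
ft_force: [1.5, 0.3, 7.6]
opening: 0.183
```

Run:
```python
from h import *
s=env.state();print({k:np.round(v,3).tolist() for k,v in s.items()})
p,d=env.read_camera("side");cv2.imwrite("pics/side3.png",cv2.resize(p[60:260,180:400,::-1],None,fx=3,fy=3))
```

```text
{'t': 5.575, 'joints': [-0.416, 0.478, 1.731, 0.0, 0.93, -0.13], 'qvel': [0.0, -0.005, -0.007, 0.0, 0.014, 0.0], 'tau': [-0.572, -51.49, -18.824, -0.127, 0.361, 0.058], 'eef_pos': [552.495, -171.742, 244.091], 'tcp_rot': [3.139, 0.0, 1.285], 'ft_force': [1.48, 0.279, 7.644], 'moment': [0.018, -0.5, 0.042], 'opening': 0.183}
```

View pics/side3.png

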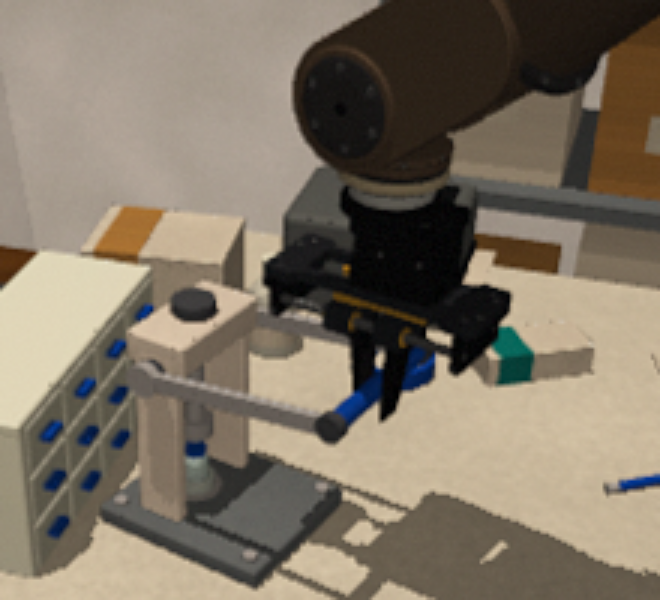

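Half-way down, the bar is still held at about (390,385) in the crop and forces are low. I'll go on to the stop and hold.

Emit:
play_rows(targets=[{"linear": [0,-0.5,9.5],"turn": 0},{"linear": [0,-0.5,19],"turn": 0},{"linear": [0,0,28.5],"turn": 0},{"linear": [0,0.7,38],"turn": 0},{"linear": [0,2.2,47],"turn": 0},{"linear": [0,4,56.5],"turn": 0},{"linear": [0,6.5,65.5],"turn": 0},{"linear": [0,9.3,74.5],"turn": 0},{"linear": [0,12.5,83],"turn": 0},{"linear": [0,15,89],"turn": 0},{"linear": [0,16.3,92.5],"turn": 0},{"linear": [0,16.3,93],"turn": 0},{"linear": [0,16.3,93],"turn": 0},{"linear": [0,16.3,93],"turn": 0},{"linear": [0,16.3,93],"turn": 0},{"linear": [0,16.3,93],"turn": 0},{"linear": [0,16.3,93],"turn": 0}])

```text
t: 7.75
eef_pos: [565.3, -175.4, 150.3]
tcp_rot: [-3.135, -0.0, 1.285]
ft_force: [-13.1, 3.5, 9.9]
opening: 0.181
```

Run:
```python
from h import *
s=env.state();print({k:np.round(v,3).tolist() for k,v in s.items()})
p,d=env.read_camera("side");cv2.imwrite("pics/side4.png",cv2.resize(p[60:260,180:400,::-1],None,fx=3,fy=3))
m=bluemask(p,(270,180,345,240));v,u=np.nonzero(m);P=atdepth("side",np.c_[u,v],d[v,u]);print(m.sum(),np.median(P,0),np.percentile(P[:,2],[5,50,95]))
```

```text
{'t': 7.75, 'joints': [-0.412, 0.619, 1.772, -0.001, 0.757, -0.126], 'qvel': [-0.001, 0.0, 0.001, -0.001, 0.002, 0.0], 'tau': [0.752, -57.62, -23.765, 0.567, -3.054, 0.065], 'eef_pos': [565.287, -175.423, 150.346], 'tcp_rot': [-3.135, -0.0, 1.285], 'ft_force': [-13.144, 3.494, 9.863], 'moment': [0.358, 1.977, 0.071], 'opening': 0.181}
131 [ 569.59475804 -145.96354281  105.88552006] [ 98.54402929 105.88552006 109.49173256]
```

View pics/side4.png

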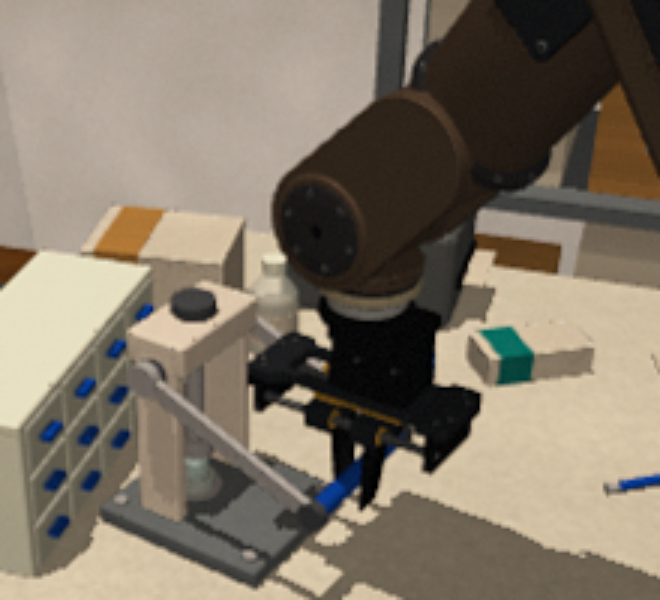

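The lever is near its stop, but depth puts the bar a few mm higher than expected, so it may have slipped in the pads. I'll press 4 mm further and watch the force.

Emit:
play_rows(targets=[{"linear": [0,0,1],"turn": 0},{"linear": [0,0,2],"turn": 0},{"linear": [0,0,3],"turn": 0},{"linear": [0,0,4],"turn": 0},{"linear": [0,0,4],"turn": 0},{"linear": [0,0,4],"turn": 0}])

```text
t: 8.55
eef_pos: [566.4, -175.8, 147.0]
tcp_rot: [-3.139, -0.0, 1.285]
ft_force: [-9.3, 2.4, 11.7]
opening: 0.184
```

Run:
```python
from h import *
np.set_printoptions(precision=1,suppress=True)
s=env.state();print(s['t'],s['eef_pos'],s['ft_force'])
p,d=env.read_camera("side");cv2.imwrite("pics/side5.png",cv2.resize(p[140:240,220:340,::-1],None,fx=6,fy=6,interpolation=cv2.INTER_CUBIC))
np.savez("side5.npz",p=p,d=d)
t,dt=env.read_camera("top");cv2.imwrite("pics/top5.png",cv2.resize(t[120:260,250:400,::-1],None,fx=4,fy=4))
np.savez("top5.npz",p=t,d=dt)
```

```text
8.55 [ 566.4 -175.8  147. ] [-9.3  2.4 11.7]
```

View pics/side5.png

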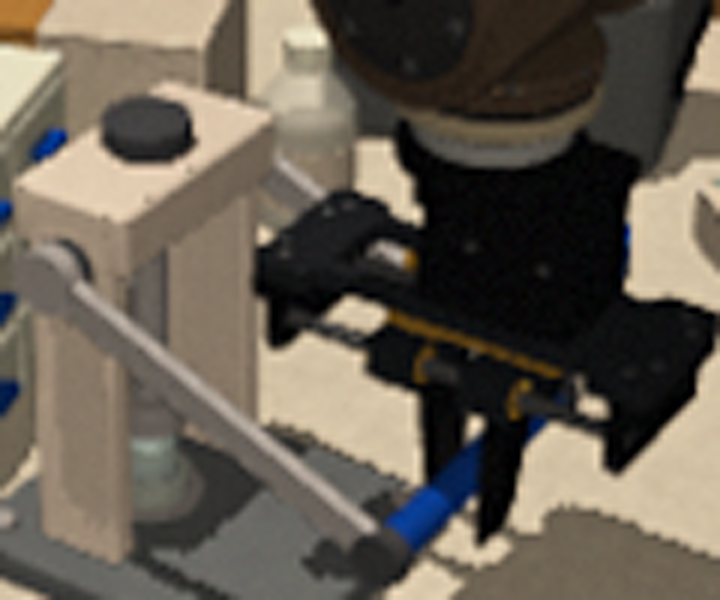

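View pics/top5.png

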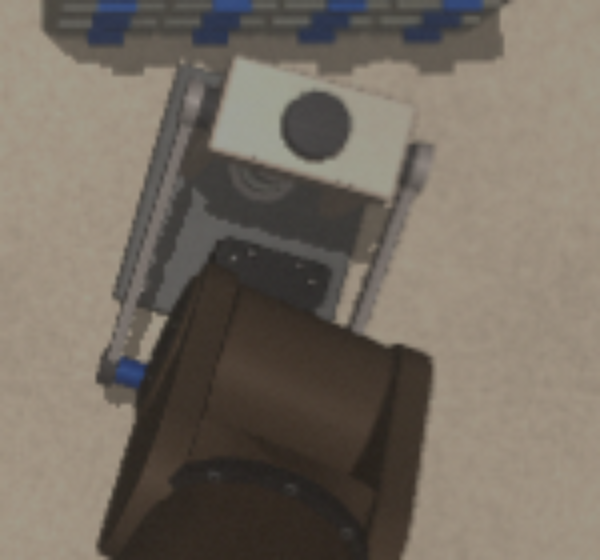

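Run:
```python
from h import *
np.set_printoptions(precision=2,suppress=True)
a=1.285;H=np.array([722.5,-221.5,170]);ex=np.array([np.sin(a),-np.cos(a),0]);ey=np.array([np.cos(a),np.sin(a),0])
o,d,_=ray("side",[(283.7,232.8),(220+45/6,140+275/6)])
for y in(70,76):
  for k in d:
    r=o+k*((y-(o-H)@ey)/(k@ey))-H; x,z=r@ex,r[2];print(y,x,z,"q",.61-np.arctan2(z,-x),np.hypot(x,z))
s=env.state();r=s['eef_pos']-H;print("tcp",r@ex,r@ey,r[2]);x=r@ex;print('q from x',.61+np.arccos(-x/180))
```

```text
70 -165.11941186827474 -75.65446516878 q 1.0396358227302251 181.62603964106881
70 2.185641862519793 -1.946061901666667 q 3.0241153862380465 2.926463270966761
76 -168.58313692555978 -70.35019233878961 q 1.0053329131802098 182.67299641098225
76 -2.6117075308866187 2.7706654945089895 q -0.20492264499076174 3.807571865290611
tcp -162.68519682658277 -0.13915289731133473 -23.0509498327541
q from x 1.0522134567596546
```

The lever reads about 1.0–1.05 rad, close to the stop. I'll press slightly more to seat it and hold for over a second.

Emit:
play_rows(targets=[{"linear": [0,0,1.5],"turn": 0},{"linear": [0,0,3],"turn": 0},{"linear": [0,0,4],"turn": 0},{"linear": [0,0,4],"turn": 0},{"linear": [0,0,4],"turn": 0},{"linear": [0,0,4],"turn": 0},{"linear": [0,0,4],"turn": 0},{"linear": [0,0,4],"turn": 0},{"linear": [0,0,4],"turn": 0},{"linear": [0,0,4],"turn": 0},{"linear": [0,0,4],"turn": 0}])

```text
t: 10.02
eef_pos: [567.6, -176.1, 143.8]
tcp_rot: [3.14, 0.0, 1.285]
ft_force: [-4.2, 1.8, 14.1]
opening: 0.182
```

Run:
```python
from h import *
np.set_printoptions(precision=2,suppress=True)
s=env.state();print(s['t'],s['eef_pos'],s['ft_force'],s['opening'])
q0=1.05
for k in range(1,31):
    q=q0*(1-k/30);print(k,round(q,3),np.round([-180*np.cos(.61-q)+180*np.cos(.61-q0),-180*np.sin(.61-q)+180*np.sin(.61-q0)],1))
```

```text
10.025 [ 567.57 -176.12  143.75] [-4.17  1.83 14.1 ] 0.18181088022636824
1 1.015 [-2.6 -5.7]
2 0.98 [ -5.  -11.6]
3 0.945 [ -7.1 -17.5]
4 0.91 [ -9.1 -23.5]
5 0.875 [-10.9 -29.5]
6 0.84 [-12.4 -35.6]
7 0.805 [-13.7 -41.8]
8 0.77 [-14.8 -48. ]
9 0.735 [-15.7 -54.2]
10 0.7 [-16.4 -60.5]
11 0.665 [-16.9 -66.8]
12 0.63 [-17.1 -73.1]
13 0.595 [-17.1 -79.4]
14 0.56 [-16.9 -85.7]
15 0.525 [-16.5 -92. ]
16 0.49 [-15.9 -98.2]
17 0.455 [ -15.  -104.5]
18 0.42 [ -13.9 -110.7]
19 0.385 [ -12.6 -116.8]
20 0.35 [ -11.1 -122.9]
21 0.315 [  -9.4 -129. ]
22 0.28 [  -7.4 -135. ]
23 0.245 [  -5.3 -140.9]
24 0.21 [  -2.9 -146.8]
25 0.175 [  -0.4 -152.5]
26 0.14 [   2.4 -158.2]
27 0.105 [   5.3 -163.8]
28 0.07 [   8.5 -169.2]
29 0.035 [  11.8 -174.6]
30 0.0 [  15.3 -179.8]
```

Run:
```python
from h import *
p,d=env.read_camera("side");cv2.imwrite("pics/side6.png",cv2.resize(p[140:240,220:340,::-1],None,fx=6,fy=6,interpolation=cv2.INTER_CUBIC))
```

```text
(no output)
```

View pics/side6.png

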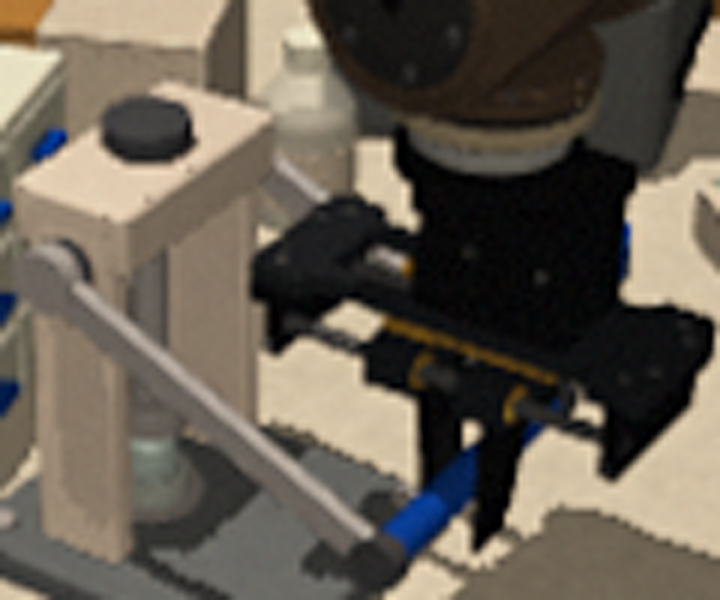

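The bar end hub dropped about 1 px further, to (380,563) in the crop, so the lever is at the stop. The bar has crept a few mm up in the pads, but the grip is steady. I'll ease it back slowly along the arc.

Emit:
play_rows(targets=[{"linear": [0,-1.3,-2.8],"turn": 0},{"linear": [0,-2.6,-5.7],"turn": 0},{"linear": [0,-5,-11.6],"turn": 0},{"linear": [0,-7.1,-17.5],"turn": 0},{"linear": [0,-9.1,-23.5],"turn": 0},{"linear": [0,-10.9,-29.5],"turn": 0},{"linear": [0,-12.4,-35.6],"turn": 0},{"linear": [0,-13.7,-41.8],"turn": 0},{"linear": [0,-14.8,-48],"turn": 0},{"linear": [0,-15.7,-54.2],"turn": 0},{"linear": [0,-16.4,-60.5],"turn": 0},{"linear": [0,-16.9,-66.8],"turn": 0},{"linear": [0,-17.1,-73.1],"turn": 0},{"linear": [0,-17.1,-79.4],"turn": 0},{"linear": [0,-16.9,-85.7],"turn": 0},{"linear": [0,-16.5,-92],"turn": 0}])

```text
t: 12.08
eef_pos: [552.6, -171.8, 235.5]
tcp_rot: [3.138, 0.0, 1.285]
ft_force: [6.6, -0.5, 4.6]
opening: 0.184
```

Run:
```python
from h import *
np.set_printoptions(precision=2,suppress=True)
s=env.state();print(s['t'],s['eef_pos'],s['ft_force'],s['opening'])
p,d=env.read_camera("side");cv2.imwrite("pics/side7.png",cv2.resize(p[60:260,180:400,::-1],None,fx=3,fy=3))
```

```text
12.075 [ 552.55 -171.76  235.5 ] [ 6.61 -0.45  4.55] 0.18407939505128781
```

View pics/side7.png

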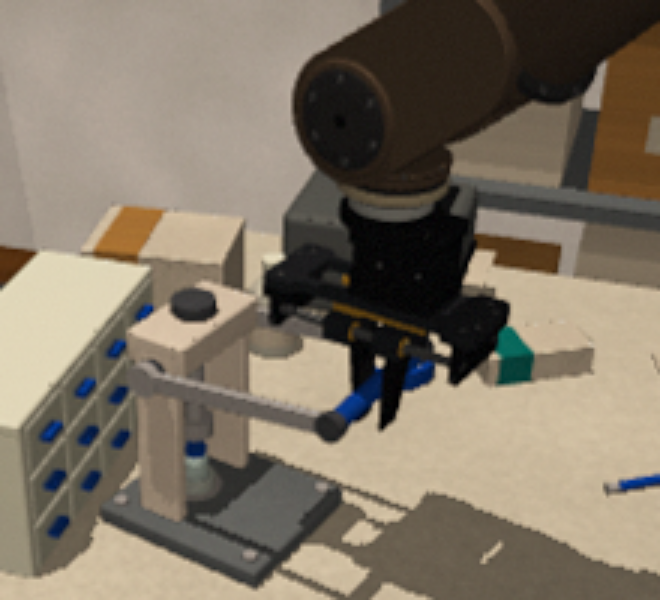

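The lever is half-way up and still held, with the bar at about (390,385) as on the way down. I'll continue to home.

Emit:
play_rows(targets=[{"linear": [0,0.6,-6.2],"turn": 0},{"linear": [0,1.5,-12.5],"turn": 0},{"linear": [0,2.6,-18.7],"turn": 0},{"linear": [0,3.9,-24.8],"turn": 0},{"linear": [0,5.4,-31],"turn": 0},{"linear": [0,7.1,-37],"turn": 0},{"linear": [0,9.1,-43],"turn": 0},{"linear": [0,11.2,-49],"turn": 0},{"linear": [0,13.6,-54.8],"turn": 0},{"linear": [0,16.1,-60.5],"turn": 0},{"linear": [0,18.9,-66.2],"turn": 0},{"linear": [0,21.8,-71.8],"turn": 0},{"linear": [0,25,-77.2],"turn": 0},{"linear": [0,28.3,-82.6],"turn": 0},{"linear": [0,30,-85.2],"turn": 0},{"linear": [0,31.8,-87.8],"turn": 0},{"linear": [0,32.5,-89],"turn": 0},{"linear": [0,32.5,-89],"turn": 0},{"linear": [0,32.5,-89],"turn": 0}])

```text
t: 14.5
eef_pos: [583.3, -180.9, 317.4]
tcp_rot: [-3.136, -0.001, 1.284]
ft_force: [19.0, -6.3, -44.3]
opening: 0.182
```

Run:
```python
from h import *
np.set_printoptions(precision=2,suppress=True)
s=env.state();print(s['t'],s['eef_pos'],s['ft_force'],s['opening'])
p,d=env.read_camera("side");cv2.imwrite("pics/side8.png",cv2.resize(np.vstack([np.load('side0.npz')['p'][130:220,220:340],p[130:220,220:340]])[...,::-1],None,fx=3.3,fy=3.3))
```

```text
14.5 [ 583.3  -180.93  317.42] [ 18.95  -6.32 -44.27] 0.18193152481648764
```

View pics/side8.png

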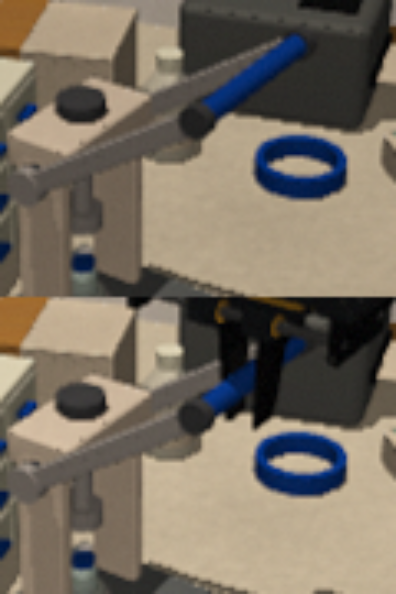

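The lever is home (hub at the same pixels as in the start picture) and pulls upward against its stop at 44 N. I'll relieve most of that, then open.

Emit:
play_rows(targets=[{"linear": [0,-0.5,1.5],"turn": 0},{"linear": [0,-1,3],"turn": 0},{"linear": [0,-1.5,4.5],"turn": 0},{"linear": [0,-1.5,5],"turn": 0},{"linear": [0,-1.5,5],"turn": 0}])

```text
t: 15.18
eef_pos: [582.7, -180.7, 316.6]
tcp_rot: [3.14, -0.0, 1.285]
ft_force: [15.5, -4.5, -16.8]
opening: 0.184
```

Emit:
play_rows(hand=70, targets=[{"linear": [0,0,0],"turn": 0},{"linear": [0,0,0],"turn": 0},{"linear": [0,0,0],"turn": 0},{"linear": [0,0,0],"turn": 0},{"linear": [0,0,0],"turn": 0},{"linear": [0,0,0],"turn": 0}])

```text
t: 15.92
eef_pos: [581.4, -180.2, 318.5]
tcp_rot: [3.142, 0.0, 1.285]
ft_force: [0.5, -0.9, 0.6]
opening: 0.721
```

Released, with forces near zero. I'll lift clear, straight up.

Emit:
play_rows(targets=[{"linear": [0,0,-10],"turn": 0},{"linear": [0,0,-25],"turn": 0},{"linear": [0,0,-45],"turn": 0},{"linear": [0,0,-70],"turn": 0},{"linear": [0,0,-95],"turn": 0},{"linear": [0,0,-115],"turn": 0},{"linear": [0,0,-125],"turn": 0},{"linear": [0,0,-125],"turn": 0},{"linear": [0,0,-125],"turn": 0},{"linear": [0,0,-125],"turn": 0}])

```text
t: 17.18
eef_pos: [581.4, -180.2, 442.7]
tcp_rot: [-3.14, -0.0, 1.285]
ft_force: [1.2, -0.5, -0.3]
opening: 0.734
```

Run:
```python
from h import *
np.set_printoptions(precision=2,suppress=True)
s=env.state();print(s['t'],s['eef_pos'],s['ft_force'],s['opening'])
p,d=env.read_camera("side");cv2.imwrite("pics/side9.png",p[...,::-1])
c,a,b,N,P=bar("side",p,d,(270,135,320,172));print(c,a,b,N,np.median(P,0))
```

```text
17.175 [ 581.38 -180.22  442.71] [ 1.22 -0.47 -0.33] 0.7340384118412647
(297.3216247558594, 152.62973022460938) [311.98 141.97] [282.66 163.29] 260 [ 577.58 -179.08  277.44]
```

View pics/side9.png

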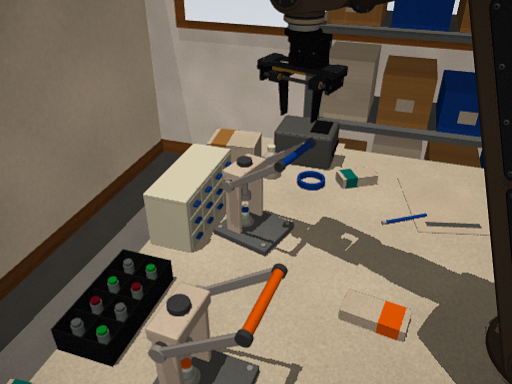

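The bar is back at (297.3,152.6), against (297.2,152.5) at the start. The gripper is clear at (303,85), and the orange press is unchanged.

```bash
python3 -c "
from cell import env
env.job_done();print(env.state()['t'])"
```

```text
the job is handed in; nothing more can be done
the job is handed in; nothing more can be done
```

The blue lever was pulled down to its stop, held there, eased back home and released, and I handed the job in at about 17 s. I never touched the orange press, and it looks the same in the last picture.

- **Pull and hold:** I gripped the blue bar from above and followed its arc down. The lever stayed near the stop for over 2 s, with the last second or so pressed fully in. At the stop the camera put the lever at about 1.00–1.04 rad, and the tool position gave about 1.05 rad. The roughly 14 N measured there matches the stated spring force.
- **Return:** I eased the lever up over about 4 s, with the bar held in the grip throughout, then opened the fingers and lifted clear.
- **Last checks:** The bar is within 0.2 pixel of where it started, the wrist force is about 1 N, and the gripper is about 100 mm above the bar.
- **What disagreed:** The bar crept about 8 mm up between the pads on the way down. Because of that, the return ended with the tool pulling up against the home stop at about 44 N at the wrist. I reduced that before letting go. It was finger load rather than the arm or gripper body, and well under the 120 N wrist limit.

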